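# Measure a bush in the bench caliper and scan its tag

### The arm

A 6-joint arm with a two-finger parallel gripper is mounted at the origin on the work surface. World frame = base frame: x ahead of the robot, y to its left, z up, the work surface at z = 0. Lengths are in m, angles in degrees, forces in N, time in s.
With the tool pointing down it reaches from about 0.4 to 0.825 m from the base axis. Payload 7 kg.
Tool frame: the origin (TCP) lies midway between the tips of the shut fingers; the grasp point (between the pads) lies 19 mm behind it; x points along the fingers, z is the direction in which the jaws open and shut, and the axes are right-handed (so a half turn about x gives the same grasp; the last joint's range is limited). The gripper opens to 88 mm and grips with 3 to 60 N. Pads are 19 mm wide; open, the fingers measure 130 mm over their backs; the gripper's body (78 mm by 193 mm) begins 47 mm behind the grasp point.
Start: joints at [16.507, 20.546, 0.682, 0, -70.136, -16.507], TCP at [0.675, -0, 0.227] pointing down, gripper open.
Joint ranges: [-176.03, 176.03], [-82.01, 121.73], [-58.28, 71.71], [-173.87, 95.51], [-174.79, -0.11], [-173.66, 173.66]. Speed limits (degrees/s): [136.94, 136.94, 172.46, 180, 180, 180].

### API

Orientations are given as [roll, pitch, yaw] about the fixed x, y, z axes, in that order (R = Rz(yaw) Ry(pitch) Rx(roll)).
In Python, from plant import ctrl gives the robot as it stands. The module is installed in compiled form; this text tells all that it offers.
- The arm moves only by the tool servo_tool, never from a script. Its argument "deltas" is a list of rows, each a list of 3 entries, a list of its own where there are three numbers: the turn, a rotation vector about the tool's x, y, z in degrees, then the shift along the tool's x, y, z in cm, then the finger opening in cm, from 0 to 8.76. A call has 1 to 5 rows; each row is the pose to reach, as a shift and turn from the pose measured when the call began, along the tool's axes at that moment; what a row does not reach only later rows make up. A row lasts 1/10 s, in which the tool goes at most 50 mm and 8.59 degrees, less where a joint would pass 70% of its speed; a pose out of reach is approached as far as the arm can. A call with a gripper value outside its range is refused whole. The fingers move at their own pace and stop on an object; the grip force is fixed at half the most. Time passes only in rows, so rows that repeat a pose let the fingers close. It gives the time, the measured TCP pose, the force and the opening at its end, in the units of the state.
- ctrl.get_obs(): the state, without advancing time (a new reading comes with each control period).
- ctrl.snapshot(name): name is "scene" or "side" or "wrist"; returns a dict with "image" (420x560x3 uint8, red, green, blue), "vertical_fov" (degrees; the focal length in pixels is half the picture's height over the tangent of half this angle, whatever the lens; pixels are square), "cx", "cy" (the principal point, pixels), "rvec" (rotation vector, rad) and "tvec" (3), from world to camera coordinates, as OpenCV has them. Camera axes: x right, y down, z forward; pixel columns grow to the right and rows downward; lengths in m; the calibration is good to about 2 mm. A picture is of the moment at which its call begins. There is no depth.
- ctrl.close_job(): hands the job in, once; it reports no verdict.
The state is a dict: "clock": time; "joint_pos": joint angles; "qvel": joint speeds; "tau": joint torques, N m; "tool_pos": TCP position; "orientation": TCP orientation; "force": force on the tool from outside, world axes, zero at the start; "moment": the same for the moment, N m; "opening": finger opening in m.
Only numpy, scipy, OpenCV 4.12 (cv2) and the standard library are available. Lean on these libraries where they do the work, as an engineer would, in place of code of your own. Each camera call takes 0.05 s, during which the arm holds its last target. There are 200 camera calls.

### The job

Gently slide the bench caliper's jaw shut on the steel bush, so that the bush is held against the fixed jaw. Then lift the hand scanner out of its cradle, lay it upright (flat on its underside) on the rubber mat and let go, take it again by the handle so that the side trigger is squeezed, and hold it steady for a good second about 10 cm from the sloping code tag on the sliding jaw, pointing squarely at the tag's middle. Finally lay the scanner upright on the mat again and let go, leaving the jaw closed on the bush and the loose tools and parts on the bench where they are.

Things in the scene. Friction and masses are not known exactly. Their poses are not given: they have to be found in the camera images.
- caliper: bench caliper fixed to the bench: grey bed 330 mm long (its y) x 90 mm (its x) x 25 mm high; origin under the bed's centre. The fixed jaw, 90 mm wide and rising to 95 mm above the bench, stands at the +y end, its measuring face at y = +130 mm. The sliding jaw runs along y on top of the bed; the tag faces the caliper's -x side, towards the robot
- jaw (a joint): travel of the sliding jaw towards the fixed jaw (+y of the caliper), m. The gap between the jaws is 0.140 minus this value; closed on the 60 mm bush it reads 0.080. It slides against about 2.5 N of friction and stays where it is left; pushing the bush along adds a few N
- jaw_push (a point): centre of the sliding jaw's outer (-y) face, the flat face to push on, 59 mm above the bench; the jaw's block is 84 mm (x) by 70 mm (y), its underside 26 mm and its top 92 mm above the bench (a small rubber pad rises to 100 mm). It moves with the jaw; axes as the caliper's
- bush_mid (a point): centre of the loose steel bush, a cylinder 60 mm across and 50 mm tall (about 0.6 kg), standing on the caliper's bed (25 mm above the bench) between the jaws
- bush: the same bush; origin under its centre
- tag (a point): middle of the code tag, a white 40 x 50 mm label with black bars on a plate 52 x 62 mm on the sliding jaw's front, 65 mm above the bench. Its z axis is the label's outward normal, which points towards the caliper's -x and 35 degrees (0.61 rad) upward; its y axis is the caliper's y. It moves with the jaw
- cradle: dark steel cradle fixed to the bench, left or right of the mat; x towards its open end, origin under the scanner's origin. Walls reaching 66 mm above the bench stand close around the scanner's handle on both sides and behind (x from -120 to 0 mm, y from -31 to +41 mm), so that fingers cannot get at the handle; its floor is 8 mm thick and ends at x = +30 mm; the scanner's head projects free past it
- scanner: hand-held code scanner, 195 mm long, 0.28 kg; origin on its underside, 100 mm from its rear end; x points forward out of its window along the line of sight, z up. Grey head: x from +10 to +95 mm, 48 mm wide, 48 mm high. Black handle: x from -100 to +15 mm, 34 mm wide, 36 mm high. All undersides level. It weighs most in the handle: centre of mass at about x = -18 mm
- scanner_mid (a point): point on the scanner 24 mm above its underside, over its origin; axes as the scanner's. In the cradle the scanner stands on the cradle's floor, 8 mm above the bench
- window (a point): middle of the scanner's window, 95 mm ahead of its origin and 24 mm above its underside; axes as the scanner's (x = line of sight)
- trigger_grip (a point): point on the handle for the second grasp: 35 mm behind the scanner's origin, 19 mm above the underside, 3 mm to the +y side, midway between the pressed trigger and the handle's other face. Fingers closing across the handle (along the scanner's y) here press the trigger; the squeezed handle is 40 mm wide, 44 mm before
- trigger (a joint): travel of the trigger, a steel paddle 60 mm long and 24 mm high on the handle's left (+y) side, centred 35 mm behind the scanner's origin: 0 free, 0.004 fully squeezed (about 6 N), m. It springs back. It must be above 0.003 while scanning
- mat: grey rubber mat fixed on the bench in front of the robot, 180 mm (x) by 300 mm (y), 3 mm thick; origin under its centre
- parts_tray: fixed steel parts tray 150 x 90 mm, 45 mm high, in the place opposite to the cradle; origin under its centre
- hammer: bystander: hammer with a wooden handle lying on the bench at the far left
- wrench: bystander: wrench lying on the bench at the far right
- flange: bystander: dark turned steel flange, 70 mm across, 40 mm tall, right of the caliper (origin under its centre)
- offcut: bystander: aluminium offcut 90 x 50 x 30 mm, left of the caliper (origin under its centre)
Mind the look-alikes: they are no part of the job. Leave any purple or red look-alike of the scanner alone.

How it is judged (in metres and radians):
On the way, in this order (a step that is already met when the one before it is completed fails the run):
1. the sliding jaw is pressed on the bush with over 2 N and the bush lies against the fixed jaw (jaw joint 0.0765 to 0.083) (value of joint jaw between 0.0765 and 0.083 m and x of bush_mid in the frame of caliper between -0.025 and 0.025 m and angle between bush's own z axis and vertical below 0.1 rad and contact force between jaw and bush above 2 N), for 0.05 s.
2. the scanner lies upright and at rest on the mat, let go (x of scanner_mid in the frame of mat between -0.09 and 0.09 m and y of scanner_mid in the frame of mat between -0.15 and 0.15 m and height (world z) of scanner_mid below 0.035 m and angle between scanner's own z axis and vertical below 0.1 rad and contact force between scanner and the fingers below 0.1 N and linear speed of scanner below 0.02 m/s), for 0.2 s.
3. trigger squeezed, the scanner's line of sight passes within 15 mm (sideways and up or down) of the tag's middle, 50 to 150 mm from the window, within 0.26 rad of square to the tag, steady for 1 s (value of joint trigger above 0.003 m and y of tag in the frame of window between -0.015 and 0.015 m and z of tag in the frame of window between -0.015 and 0.015 m and x of tag in the frame of window between 0.05 and 0.15 m and angle between the x axis of scanner and the z axis of tag, either way round below 0.26 rad and linear speed of scanner below 0.02 m/s and angular speed of scanner below 0.15 rad/s), for 1 s.
At the end, for the whole second after the job is handed in: the scanner's middle is over the mat, the scanner upright (within 0.1 rad) and at rest on it, let go; the jaw joint reads 0.0765 to 0.083 with the bush standing upright between the jaws, within 25 mm of the bed's middle line (all of step 2 and value of joint jaw between 0.0765 and 0.083 m and x of bush_mid in the frame of caliper between -0.025 and 0.025 m and angle between bush's own z axis and vertical below 0.1 rad); the robot touches nothing.
It fails at once if the bush is squeezed with more than 60 N (contact force between jaw and bush above 60 N).
It fails at once if a bystander is moved by more than 40 mm (distance of any of hammer, wrench, flange, offcut from where it was at the start of the episode above 0.04 m).
It also fails if it takes over 70 s, if anything falls off the work surface, if the arm or the gripper's body presses on something with over 40 N, if the wrist force passes 120 N, or if a joint passes its speed limit or range.

## Working session

There is one attempt and no reset: what is moved stays moved. The work goes in short steps, Python scripts to look and compute and a tool call to move; the robot and the scene stay as the last step left them, time stands still between calls to the robot, and variables do not carry over. Pictures are saved under pics/ and viewed, on a budget of 10 in all, crops included, one or two more only if the job needs it, and the job is handed in when it is done.

Besides the shell and the picture viewer there is one more tool, called after ">>>" as name(argument=value, ...), one argument or row to a line, values as JSON. servo_tool: Moves the arm, as the interface text tells. Its arguments: {"type":"object","properties":{"deltas":{"type":"array","items":{"type":"array"}}},"required":["deltas"]}

```bash
mkdir -p pics
cat > h.py <<'E'
import numpy as np, cv2, pickle
from plant import ctrl
from scipy.spatial.transform import Rotation as R
def snap(n,f):
    s=ctrl.snapshot(n); cv2.imwrite(f'pics/{f}.png',s['image'][:,:,::-1]); pickle.dump(s,open(f'pics/{f}.pkl','wb')); return s
def load(f): return pickle.load(open(f'pics/{f}.pkl','rb'))
def cam(s):
    f=210/np.tan(np.radians(s['vertical_fov'])/2); K=np.array([[f,0,s['cx']],[0,f,s['cy']],[0,0,1]])
    return K,cv2.Rodrigues(np.array(s['rvec'],float))[0],np.array(s['tvec'],float).ravel()
def ray(s,p):
    K,Rm,t=cam(s); d=Rm.T@np.linalg.inv(K)@[p[0],p[1],1]; return -Rm.T@t,d/np.linalg.norm(d)
def onz(s,p,z): o,d=ray(s,p); return o+d*(z-o[2])/d[2]
def tri(*sp):
    A=0;b=0
    for s,p in sp:
        o,d=ray(s,p); M=np.eye(3)-np.outer(d,d); A=A+M; b=b+M@o
    return np.linalg.solve(A,b)
def proj(s,P):
    K,Rm,t=cam(s); q=K@(Rm@np.array(P,float)+t); return q[:2]/q[2]
def pose():
    o=ctrl.get_obs(); return np.array(o['tool_pos']),R.from_euler('xyz',o['orientation'],degrees=True)
def go(P,rpy_or_R):
    p,r=pose(); T=rpy_or_R if isinstance(rpy_or_R,R) else R.from_euler('xyz',rpy_or_R,degrees=True)
    print('rot deg',np.round(np.degrees((r.inv()*T).as_rotvec()),2),'shift cm',np.round(r.inv().apply(np.array(P)-p)*100,2))
E
python3 - <<'E'
from h import *
a=snap('scene','a');b=snap('side','b');c=snap('wrist','c')
for s in(a,b,c): print(s['vertical_fov'],s['cx'],s['cy'],ray(s,(280,210)), s['image'].shape)
print(ctrl.get_obs())
cv2.imwrite('pics/ab.png',cv2.resize(np.vstack([a['image'],b['image']])[:,:,::-1],None,fx=.7,fy=.7))
E
```

```text
53.86341635995551 277.04444427708205 213.9430669694712 (array([ 1.18457421, -0.23883097,  1.31543053]), array([-0.51325553,  0.16641271, -0.84194748])) (420, 560, 3)
54.329278845363646 276.5175568665128 206.54375896275067 (array([-0.01473107, -0.78550298,  0.9067044 ]), array([ 0.39388542,  0.63128729, -0.66807981])) (420, 560, 3)
61.59636424285956 278.18055206976607 211.53113524358233 (array([ 0.67504831, -0.07879084,  0.38419376]), array([-0.0066449 ,  0.28271974, -0.95917954])) (420, 560, 3)
{'clock': 0.15, 'joint_pos': array([ 1.65065230e+01,  2.05821602e+01,  6.46251615e-01, -1.36960694e-02,
       -7.01362653e+01, -1.65082219e+01]), 'qvel': array([ 0.0210807 , -0.17802267,  0.15533749,  0.03415752,  0.14546569,
        0.03637714]), 'tau': array([ 1.39394037e-04, -5.83274567e+01,  2.93289685e+01,  7.00122759e+00,
        8.75052094e-03, -9.76538854e-05]), 'tool_pos': array([ 6.74633162e-01, -3.67043965e-05,  2.25842376e-01]), 'orientation': array([   6.39350606,   89.92668625, -173.6128546 ]), 'force': array([-0.21214397,  0.63756255, -0.69765283]), 'moment': array([-0.03763982, -0.03779381,  0.00356499]), 'opening': 0.08799265215632256}
```

View pics/a.png

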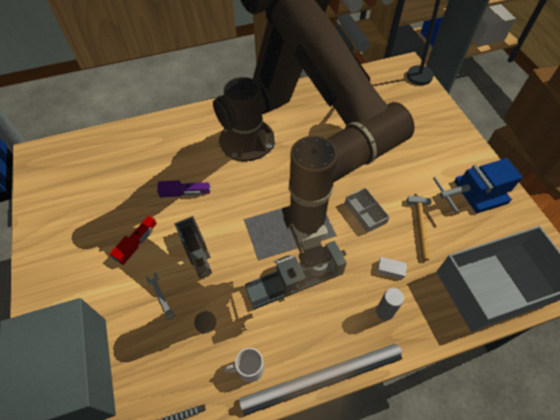

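View pics/b.png

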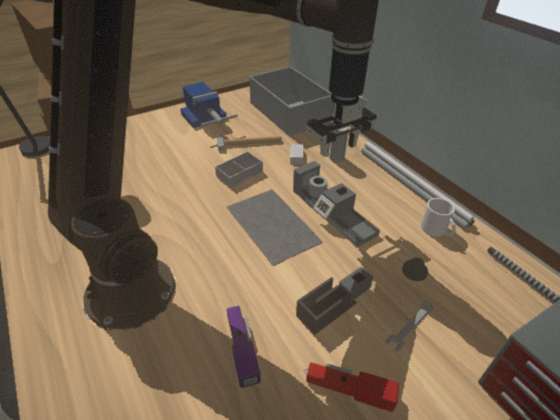

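The scene view shows the cradle with scanner at (193,247), the mat at (285,235) and the caliper at (295,275). The side view shows the cradle at (335,300), mat at (275,225) and caliper at (335,200). The purple and red decoys are well apart. Next I'll enlarge both.

Run:
```python
from h import *
for f,(x0,y0,x1,y1),k in(('a',(165,180,365,320),4),('b',(220,150,390,335),3.2)):
    im=load(f)['image'][y0:y1,x0:x1,::-1]
    im=cv2.resize(im,None,fx=k,fy=k,interpolation=cv2.INTER_CUBIC)
    im=cv2.convertScaleAbs(im,alpha=1.5,beta=15)
    for u in range(x0-x0%20+20,x1,20): cv2.putText(im,str(u),(int((u-x0)*k)-8,10),0,.35,(0,255,255)); cv2.line(im,(int((u-x0)*k),12),(int((u-x0)*k),18),(0,255,255))
    for u in range(y0-y0%20+20,y1,20): cv2.putText(im,str(u),(0,int((u-y0)*k)+4),0,.35,(0,255,255)); cv2.line(im,(24,int((u-y0)*k)),(30,int((u-y0)*k)),(0,255,255))
    cv2.imwrite(f'pics/{f}crop.png',im)
```

```text
(no output)
```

View pics/acrop.png

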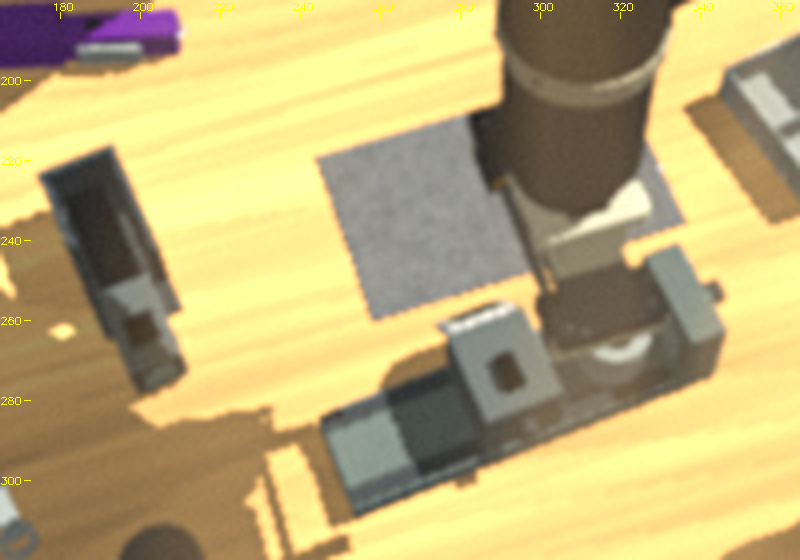

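View pics/bcrop.png

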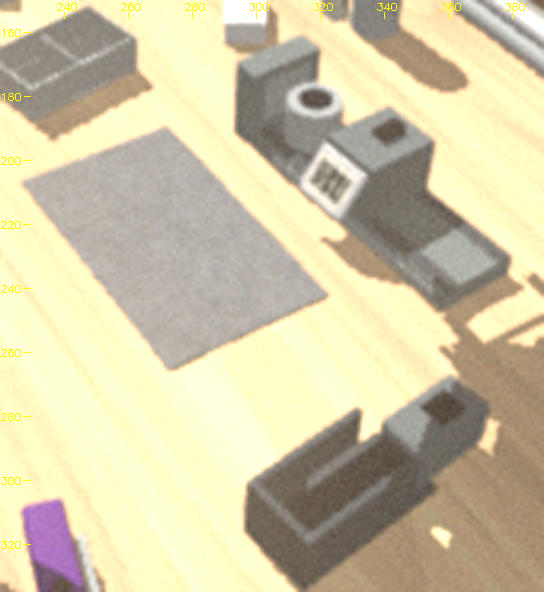

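```bash
cat > fit.py <<'E'
from h import *
from scipy.optimize import least_squares
def fit(obs,p0,model):
    # obs: (snap, key, pixel)
    f=lambda p: np.concatenate([proj(s,model(p,k))-np.array(px) for s,k,px in obs])
    r=least_squares(f,p0,loss='soft_l1'); return r.x,np.round(f(r.x).reshape(-1,2),1)
def rz(p,v): c,s=np.cos(p[2]),np.sin(p[2]); return np.array([p[0]+c*v[0]-s*v[1],p[1]+s*v[0]+c*v[1],v[2]])
E
python3 - <<'E'
from fit import *
a,b=load('a'),load('b')
n=np.round
print('tri bed-x-y',n(tri((a,(245,284.5)),(b,(358,243))),4),'bed+x-y',n(tri((a,(253.8,307)),(b,(378.8,230.6))),4))
print('cradle back',n(tri((a,(175,223.3)),(b,(297.2,302.2))),4),n(tri((a,(192.5,216.8)),(b,(297.2,302.2))),4),n(tri((a,(175,223.3)),(b,(315.3,318.75))),4))
print('jaw top +x-y?',n(tri((a,(287,285)),(b,(355.3,194.4))),4),'jaw -x-y',n(tri((a,(276.8,264.3)),(b,(335.6,206.3))),4), '+x+y',n(tri((a,(305.5,276.8)),(b,(341.9,183.4))),4))
def m(p,k):
    k=np.array(k,float)
    if k[2]>.09 and k[2]<.094: k[1]+=p[3]
    return rz(p,k)
# jaw local -y face at y=-0.08+? : face = 130-140-70=-80mm at joint 0
obs=[(a,(-.045,-.165,.025),(245,284.5)),(b,(-.045,-.165,.025),(358,243)),(b,(.045,-.165,.025),(378.8,230.6)),
(b,(-.045,.13,.095),(298.8,173.8)),(a,(.045,.165,.095),(345.5,262)),(a,(-.045,.165,.095),(334,241)),
(b,(.042,-.08,.092),(355.3,194.4)),(a,(.042,-.08,.092),(287,285)),(a,(.042,-.01,.092),(305.5,276.8)),(b,(.042,-.01,.092),(341.9,183.4))]
x,r=fit(obs,[.7,0,0.1,0],m); print('caliper',x,np.degrees(x[2]));print(r.tolist())
# mat corners
for z in(.003,):
  print('mat',[n(onz(a,p,z),3) for p in((244.5,219.5),(258,260))],[n(onz(b,p,z),3) for p in((227,207),(272,189.8),(322,242.2),(273.5,265.5))])
for f,px in(('a',(216,322)),('b',(415,270)),('b',(296,155)),('b',(240,165))): print(n(onz(load(f),px,.02),3))
E
```

```text
tri bed-x-y [ 0.636  -0.1871  0.0136] bed+x-y [ 0.7219 -0.1815  0.0178]
cradle back [ 0.347  -0.3368  0.0787] [ 0.3448 -0.2968  0.0568] [ 0.3544 -0.361   0.0611]
jaw top +x-y? [ 0.7109 -0.0654  0.0855] jaw -x-y [ 0.629  -0.0726  0.0779] +x+y [ 0.7055 -0.0019  0.0894]
caliper [ 0.66475698 -0.02506742  0.06177807  0.03211305] 3.5396224973669055
[[-2.4, -2.3], [0.1, -0.8], [1.0, -0.4], [0.5, -0.1], [0.7, 0.2], [0.0, -1.5], [0.4, -0.9], [-2.0, -0.2], [-0.1, 0.3], [-1.0, -1.4]]
mat [array([ 0.382, -0.118,  0.003]), array([ 0.558, -0.118,  0.003])] [array([0.374, 0.171, 0.003]), array([0.549, 0.173, 0.003]), array([ 0.552, -0.122,  0.003]), array([ 0.378, -0.125,  0.003])]
[ 0.732 -0.309  0.02 ]
[ 0.702 -0.354  0.02 ]
[0.724 0.29  0.02 ]
[0.51 0.34 0.02]
```

>>> servo_tool(
  deltas=[
    [[-3.5,0,0],[0,5,0.7],0],
    [[-3.5,0,0],[0,10,0.7],0],
    [[-3.5,0,0],[0,12.5,0.7],0],
    [[-3.5,0,0],[5,12.5,0.7],0],
    [[-3.5,0,0],[9,12.5,0.7],0],
  ],
)

```text
clock: 0.65
tool_pos: [0.6673, -0.1263, 0.1348]
orientation: [-100.0, 90.0, 83.4]
force: [-0.5, 0.4, -0.7]
opening: 0.0532
```

>>> servo_tool(
  deltas=[
    [[0,0,0],[2,0,0],0],
    [[0,0,0],[2,0,0],0],
  ],
)

```text
clock: 0.85
tool_pos: [0.6645, -0.1264, 0.1105]
orientation: [-8.5, 89.6, 174.8]
force: [-0.3, 0.3, 0.2]
opening: 0.0373
```

Run:
```python
from h import *
s=snap('wrist','w1'); o=ctrl.get_obs(); print(o['clock'],o['tool_pos'],o['orientation'],o['force'],o['opening'])
t=snap('side','b1'); im=cv2.resize(t['image'][130:330,260:440,::-1],None,fx=2.1,fy=2.1)
cv2.imwrite('pics/w1s.png',np.hstack([cv2.resize(s['image'][:,:,::-1],(420,420*420//560)), cv2.resize(im,(378,315))]))
```

```text
0.9 [ 0.66625334 -0.12646307  0.11326478] [ -4.79582259  89.79564523 178.55743028] [ 0.06845747 -0.53111323  0.69216745] 0.03328846545721719
```

View pics/w1s.png

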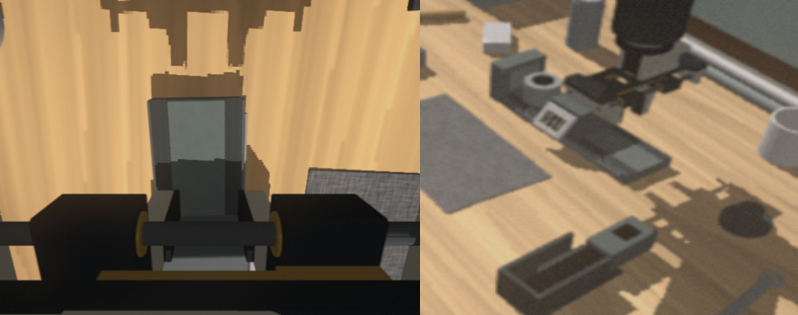

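The wrist view shows the bed running up the centre with its −y end at the top and the mat at lower right. The side view shows the fingers next to the jaw's −y face. Now down.

>>> servo_tool(
  deltas=[
    [[0,0,0],[2,0,0],0],
    [[0,0,0],[4,0,0],0],
    [[0,0,0],[6,0,0],0],
    [[0,0,0],[6.2,0,0],0],
  ],
)

```text
clock: 1.35
tool_pos: [0.6673, -0.1261, 0.0528]
orientation: [-7.1, 89.9, 176.3]
force: [-0.4, -0.0, -0.3]
opening: 0.0014
```

>>> servo_tool(
  deltas=[
    [[0,0,0],[0,-0.8,0],0],
    [[0,0,0],[0,-1.6,0],0],
    [[0,0,0],[0,-2.4,0],0],
    [[0,0,0],[0,-3,0],0],
  ],
)

```text
clock: 1.75
tool_pos: [0.6662, -0.095, 0.0541]
orientation: [-156.0, 90.0, 27.5]
force: [-0.3, -0.3, -0.3]
opening: 0.0005
```

>>> servo_tool(
  deltas=[
    [[0,0,0],[0,-0.6,0],0],
    [[0,0,0],[0,-1.2,0],0],
    [[0,0,0],[0,-1.8,0],0],
    [[0,0,0],[0,-2.4,0],0],
  ],
)

```text
clock: 2.15
tool_pos: [0.6649, -0.071, 0.0544]
orientation: [163.8, 89.9, -12.8]
force: [0.1, -3.4, 1.9]
opening: 0.0002
```

>>> servo_tool(
  deltas=[
    [[0,0,0],[0,-0.5,0],0],
    [[0,0,0],[0,-1.0,0],0],
    [[0,0,0],[0,-1.5,0],0],
    [[0,0,0],[0,-1.8,0],0],
  ],
)

```text
clock: 2.55
tool_pos: [0.6636, -0.0526, 0.0544]
orientation: [153.9, 90.0, -22.6]
force: [-1.0, -3.0, 1.8]
opening: 0.0003
```

>>> servo_tool(
  deltas=[
    [[0,0,0],[0,-0.2,0],0],
    [[0,0,0],[0,-0.4,0],0],
    [[0,0,0],[0,-0.6,0],0],
  ],
)

```text
clock: 2.85
tool_pos: [0.6632, -0.0472, 0.0543]
orientation: [102.8, 89.9, -73.7]
force: [-0.3, -6.9, 1.8]
opening: 0.0007
```

Run:
```python
from h import *
o=ctrl.get_obs(); print(o['force'],o['tool_pos'],o['clock'])
t=snap('side','b2'); u=snap('scene','a2')
cv2.imwrite('pics/v2.png',np.hstack([cv2.resize(t['image'][140:270,270:400,::-1],(400,400),interpolation=2),cv2.resize(u['image'][200:330,230:360,::-1],(400,400),interpolation=2)]))
```

```text
[-0.30651434 -6.94366722  1.8176221 ] [ 0.66315999 -0.04716349  0.05433414] 2.85
```

View pics/v2.png

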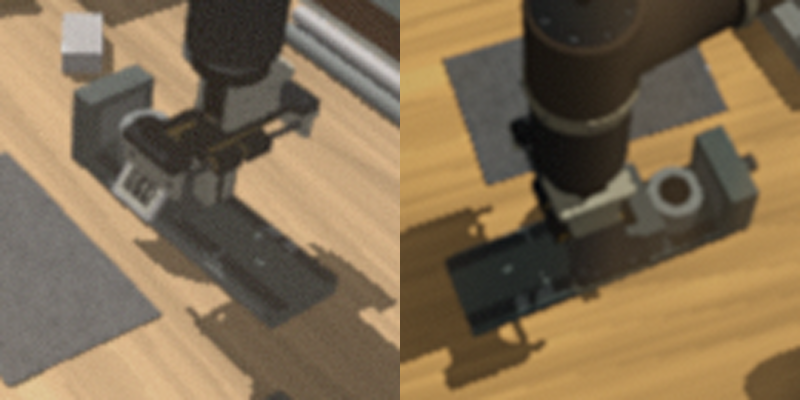

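The views show the jaw touching the bush (force up to 7 N), with about 1 cm still to go between the bush and the fixed jaw. I'll keep pushing slowly.

>>> servo_tool(
  deltas=[
    [[0,0,0],[0,-0.2,0],0],
    [[0,0,0],[0,-0.4,0],0],
    [[0,0,0],[0,-0.6,0],0],
  ],
)

```text
clock: 3.25
tool_pos: [0.6627, -0.0416, 0.0543]
orientation: [91.3, 89.9, -85.3]
force: [-0.8, -5.8, 2.5]
opening: 0.0005
```

>>> servo_tool(
  deltas=[
    [[0,0,0],[0,-0.15,0],0],
    [[0,0,0],[0,-0.3,0],0],
  ],
)

```text
clock: 3.45
tool_pos: [0.6625, -0.0394, 0.0544]
orientation: [86.9, 89.9, -89.7]
force: [-0.8, -6.5, 1.7]
opening: 0.0007
```

>>> servo_tool(
  deltas=[
    [[0,0,0],[0,-0.15,0],0],
    [[0,0,0],[0,-0.3,0],0],
  ],
)

```text
clock: 3.65
tool_pos: [0.6624, -0.0371, 0.0543]
orientation: [83.3, 89.8, -93.3]
force: [-0.6, -6.0, 2.3]
opening: 0.0004
```

>>> servo_tool(
  deltas=[
    [[0,0,0],[0,-0.15,0],0],
    [[0,0,0],[0,-0.3,0],0],
  ],
)

```text
clock: 3.85
tool_pos: [0.6622, -0.0348, 0.0544]
orientation: [82.2, 89.8, -94.4]
force: [0.0, -6.3, 1.7]
opening: 0.0004
```

>>> servo_tool(
  deltas=[
    [[0,0,0],[0,-0.15,0],0],
    [[0,0,0],[0,-0.3,0],0],
  ],
)

```text
clock: 4.05
tool_pos: [0.6621, -0.034, 0.0544]
orientation: [80.0, 89.7, -96.6]
force: [3.9, -20.8, -1.2]
opening: 0.0006
```

>>> servo_tool(
  deltas=[
    [[0,0,0],[0,-0.15,0],0],
    [[0,0,0],[0,-0.25,0],0],
  ],
)

```text
clock: 4.25
tool_pos: [0.6621, -0.0341, 0.0544]
orientation: [79.8, 89.5, -96.9]
force: [3.9, -20.5, -1.9]
opening: 0.0004
```

Jaw stopped at 20 N, so it's closed on the bush. Now I'll back off, rise, and turn towards the scanner.

>>> servo_tool(
  deltas=[
    [[0,0,0],[0,1,0],0],
    [[0,0,0],[0,3,0],0],
    [[0,0,0],[-5,3,0],0],
    [[0,0,0],[-10,3,0],4],
    [[0,0,0],[-15,3,0],8.5],
  ],
)

```text
clock: 4.75
tool_pos: [0.6637, -0.0627, 0.2059]
orientation: [73.2, 89.5, -103.4]
force: [2.0, 0.4, -1.0]
opening: 0.0115
```

>>> servo_tool(
  deltas=[
    [[8.5,0,0],[0,5,2],8.5],
    [[17,0,0],[0,10,5],8.5],
    [[25.5,0,0],[0,15,8],8.5],
    [[34,0,0],[0,20,11],8.5],
    [[42.5,0,0],[0,24,14],8.5],
  ],
)

```text
clock: 5.25
tool_pos: [0.5522, -0.2871, 0.2077]
orientation: [122.0, 89.6, -97.5]
force: [0.6, -1.7, 0.2]
opening: 0.0505
```

>>> servo_tool(
  deltas=[
    [[8.5,0,0],[0,0,0],8.5],
    [[17,0,0],[0,0,0],8.5],
    [[25.5,0,0],[0,0,0],8.5],
    [[34,0,0],[0,0,0],8.5],
    [[42.5,0,0],[0,0,0],8.5],
  ],
)

```text
clock: 5.75
tool_pos: [0.5523, -0.2868, 0.2074]
orientation: [168.0, 89.7, -94.3]
force: [-0.1, -0.5, -1.0]
opening: 0.084
```

Run:
```python
from h import *
s=snap('wrist','w3'); p,r=pose(); print(p,r.as_matrix().round(3),ctrl.get_obs()['joint_pos'],ctrl.get_obs()['opening'])
cv2.imwrite('pics/w3e.png',cv2.convertScaleAbs(cv2.resize(s['image'][:,:,::-1],(784,588),interpolation=2),alpha=1.5,beta=10))
```

```text
[ 0.5523094  -0.28667989  0.20738067] [[-0.001 -0.992 -0.124]
 [-0.006 -0.124  0.992]
 [-1.     0.001 -0.006]] [ -9.26636557  16.27779347  -8.18655144   0.36762948 -65.51307184
 -73.75149029] 0.08469497078520016
```

View pics/w3e.png

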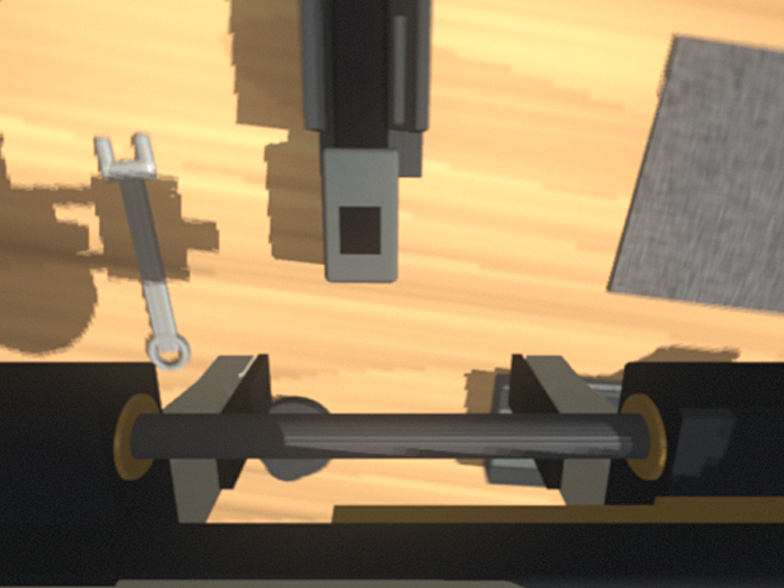

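The wrist view shows the scanner head clearly: top corners in the enlarged picture at (324,149), (398,150), (325,282), (397,282). The cradle walls are above it and the mat is at right. Measuring: I'll triangulate against the side view for height.

Run:
```python
from h import *
s,b=load('w3'),load('b'); n=np.round
pts=[(324,149),(398,150),(325,281),(397,281)]
P=[onz(s,(u/1.4,v/1.4),.056) for u,v in pts]
for q in P: print(n(q,4))
# height check: head top rear -y / front corners in side view: (340.3,281.9)=rear +y, (361.3,267.8)=front +y, (372.5,276.6)=front -y
k=1/1.4
for (u,v),q in zip([pts[1],pts[3],pts[2]],[(340.3,281.9),(361.3,267.8),(372.5,276.6)]): print('tri',n(tri((s,(u*k,v*k)),(b,q)),4))
# cradle wall front corners (z .066)
for u,v in((303,127),(326,131),(405,131),(428,130)): print('wall',n(onz(s,(u*k,v*k),.066),4))
rear=(P[0]+P[1])/2; fr=(P[2]+P[3])/2; d=(fr-rear)[:2]; yaw=np.arctan2(d[1],d[0]); L=np.linalg.norm(d)
yw=(P[1]-P[0]+P[3]-P[2])[:2]; print('yaw',np.degrees(yaw),'yaw from widths',np.degrees(np.arctan2(-yw[0],yw[1])),'L',L,'W',np.linalg.norm(yw)/2)
u=np.array([np.cos(yaw),np.sin(yaw)]); mid=(rear+fr)[:2]/2; o=mid-u*.0525; print('origin',o)
for mm in(25,30): print(mm,o+u*mm/1e3)
T=np.degrees(yaw); g=o+u*.027
Rt=R.from_matrix(np.column_stack([[0,0,-1],[-u[0],-u[1],0],[-u[1],u[0],0]])); go([g[0],g[1],.12],Rt)
```

```text
[ 0.481  -0.3381  0.056 ]
[ 0.4757 -0.2939  0.056 ]
[ 0.5629 -0.3297  0.056 ]
[ 0.5566 -0.2833  0.056 ]
tri [ 0.4775 -0.2957  0.0505]
tri [ 0.5612 -0.2836  0.0431]
tri [ 0.5625 -0.3293  0.0537]
wall [ 0.4703 -0.35    0.066 ]
wall [ 0.4708 -0.3366  0.066 ]
wall [ 0.4647 -0.2914  0.066 ]
wall [ 0.4624 -0.2783  0.066 ]
yaw 6.667049087164621 yaw from widths 7.308463583695795 L 0.08196703550800345 W 0.04571798144680069
origin [ 0.46690508 -0.31733659]
25 [ 0.49173602 -0.31443411]
30 [ 0.49670221 -0.31385361]
rot deg [ 0.47 -0.33 -0.07] shift cm [ 8.76  6.14 -1.95]
```

>>> servo_tool(
  deltas=[
    [[0.5,-0.3,0],[0,5,-1.6],8.7],
    [[0.5,-0.3,0],[3,6.1,-1.9],8.7],
    [[0.5,-0.3,0],[7,6.1,-1.9],8.7],
    [[0.5,-0.3,0],[9,6.1,-1.9],8.7],
  ],
)

```text
clock: 6.2
tool_pos: [0.4923, -0.313, 0.1149]
orientation: [57.5, 89.8, 154.2]
force: [0.5, 0.3, -0.9]
opening: 0.0874
```

Run:
```python
from h import *
print(*pose()[:1]); yaw=np.radians(6.9); c,s=np.cos(yaw),np.sin(yaw)
Rt=R.from_matrix([[0,-c,-s],[0,-s,c],[-1,0,0]]); go([.4938,-.3142,.016],Rt)
```

```text
[ 0.49230064 -0.31302478  0.11490943]
rot deg [-0.17  0.1  -0.15] shift cm [ 9.89 -0.16 -0.15]
```

>>> servo_tool(
  deltas=[
    [[0,0,0],[3,-0.15,-0.15],8.7],
    [[0,0,0],[6,-0.15,-0.15],8.7],
    [[0,0,0],[8.5,-0.15,-0.15],8.7],
    [[0,0,0],[9.8,-0.15,-0.15],8.7],
  ],
)

```text
clock: 6.6
tool_pos: [0.4926, -0.3136, 0.0146]
orientation: [55.7, 89.7, 152.6]
force: [-0.4, 0.4, 0.0]
opening: 0.087
```

>>> servo_tool(
  deltas=[
    [[0,0,0],[0,0,0],6],
    [[0,0,0],[0,0,0],5],
    [[0,0,0],[0,0,0],4],
    [[0,0,0],[0,0,0],3],
    [[0,0,0],[0,0,0],3],
  ],
)

```text
clock: 7.1
tool_pos: [0.4932, -0.3138, 0.0156]
orientation: [50.9, 89.8, 147.8]
force: [0.5, -0.1, -0.5]
opening: 0.0521
```

>>> servo_tool(
  deltas=[
    [[0,0,0],[0,0,0],3],
    [[0,0,0],[0,0,0],3],
    [[0,0,0],[0,0,0],3],
  ],
)

```text
clock: 7.4
tool_pos: [0.4932, -0.3137, 0.0157]
orientation: [49.1, 89.8, 146.0]
force: [0.4, 1.9, 0.2]
opening: 0.0481
```

>>> servo_tool(
  deltas=[
    [[0,0,0],[-2,0,0],3],
    [[0,0,0],[-5,0,0],3],
    [[0,0,0],[-8,0,0],3],
    [[0,0,0],[-10,0,0],3],
    [[0,0,0],[-10,0,0],3],
  ],
)

```text
clock: 7.9
tool_pos: [0.4952, -0.3146, 0.1186]
orientation: [-74.0, 89.9, 22.9]
force: [0.9, -1.0, -2.8]
opening: 0.0484
```

>>> servo_tool(
  deltas=[
    [[1,0,0],[0,-1,4],3],
    [[2,0,0],[0,-2,8],3],
    [[3,0,0],[0,-3,12],3],
    [[3.4,0,0],[0,-4,16],3],
    [[3.4,0,0],[0,-4.5,19],3],
  ],
)

```text
clock: 8.4
tool_pos: [0.5165, -0.1184, 0.1174]
orientation: [5.3, 89.9, 98.8]
force: [0.4, 0.4, -2.9]
opening: 0.0483
```

Run:
```python
from h import *
o=ctrl.get_obs();print(o['tool_pos'],o['force'],o['opening'],o['clock']); yaw=np.radians(3.5); c,s=np.cos(yaw),np.sin(yaw)
Rt=R.from_matrix([[0,-c,-s],[0,-s,c],[-1,0,0]]); go([.5065,.0016,.06],Rt)
s=snap('side','b4'); 
cv2.imwrite('pics/b4c.png',cv2.convertScaleAbs(cv2.resize(s['image'][120:300,200:440,::-1],(720,540),interpolation=2),alpha=1.4,beta=10))
```

```text
[ 0.51649783 -0.1183969   0.11743859] [ 0.37485769  0.44014989 -2.85982618] 0.04830802872972812 8.4
rot deg [-0.    0.05 -0.  ] shift cm [ 5.75  0.27 12.03]
```

View pics/b4c.png

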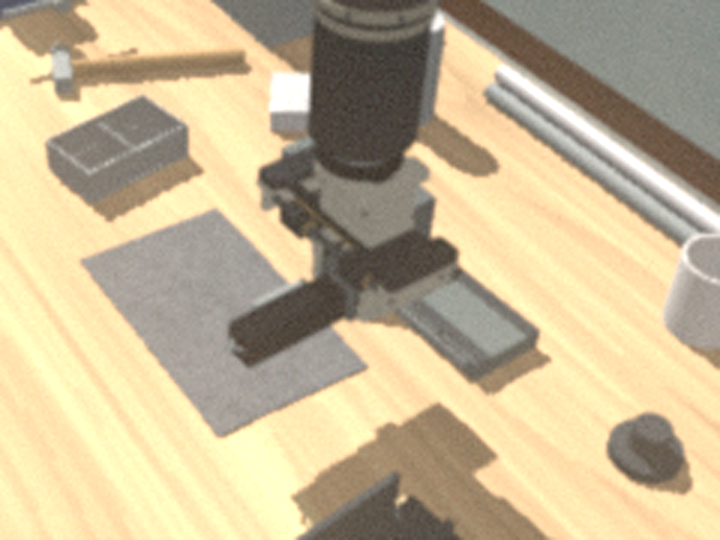

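The picture shows the scanner held by its head, handle over the mat, roughly level. Now I'll move it over the mat and lower it.

>>> servo_tool(
  deltas=[
    [[0,0,0],[0,0.3,4],3],
    [[0,0,0],[0,0.3,8],3],
    [[0,0,0],[2,0.3,12],3],
    [[0,0,0],[5,0.3,12],3],
    [[0,0,0],[7.5,0.3,12],3],
  ],
)

```text
clock: 8.95
tool_pos: [0.5053, 0.0051, 0.0408]
orientation: [15.1, 89.9, 108.8]
force: [0.1, -0.5, -3.3]
opening: 0.0482
```

>>> servo_tool(
  deltas=[
    [[0,0,0],[1,0,0],3],
    [[0,0,0],[2,0,0],3],
    [[0,0,0],[2.5,0,0],3],
  ],
)

```text
clock: 9.25
tool_pos: [0.5051, 0.0048, 0.015]
orientation: [43.1, 89.9, 136.7]
force: [-0.4, 0.1, -2.8]
opening: 0.0482
```

>>> servo_tool(
  deltas=[
    [[0,0,0],[0.2,0,0],3],
    [[0,0,0],[0.4,0,0],3],
    [[0,0,0],[0.45,0,0],3],
  ],
)

```text
clock: 9.55
tool_pos: [0.5056, 0.0048, 0.011]
orientation: [12.1, 89.9, 105.7]
force: [-0.8, 0.7, -1.2]
opening: 0.0477
```

>>> servo_tool(
  deltas=[
    [[0,0,0],[0,0,0],5],
    [[0,0,0],[0,0,0],6],
    [[0,0,0],[0,0,0],7],
    [[0,0,0],[0,0,0],8.7],
    [[0,0,0],[0,0,0],8.7],
  ],
)

```text
clock: 10.05
tool_pos: [0.5057, 0.0048, 0.0111]
orientation: [2.5, 89.9, 96.1]
force: [0.5, 0.1, -0.6]
opening: 0.0763
```

>>> servo_tool(
  deltas=[
    [[0,0,0],[0,0,0],8.7],
    [[0,0,0],[-3,0,0],8.7],
    [[0,0,0],[-7,0,0],8.7],
    [[0,0,0],[-11,0,0],8.7],
    [[0,0,0],[-15,0,0],8.7],
  ],
)

```text
clock: 10.55
tool_pos: [0.5054, 0.0044, 0.1627]
orientation: [13.2, 89.9, 106.9]
force: [1.1, 1.0, 0.2]
opening: 0.087
```

Run:
```python
from h import *
s=snap('wrist','w5'); t=snap('side','b5'); p,r=pose(); print(p,r.as_matrix().round(3))
cv2.imwrite('pics/w5e.png',np.hstack([cv2.convertScaleAbs(x,alpha=1.4,beta=10) for x in(cv2.resize(s['image'][:,:,::-1],(480,360),interpolation=2),cv2.resize(t['image'][150:270,220:320,::-1],(300,360),interpolation=2))]))
```

```text
[0.50893276 0.00525919 0.16689998] [[ 0.009 -0.998 -0.065]
 [ 0.004 -0.064  0.998]
 [-1.    -0.009  0.003]]
```

View pics/w5e.png

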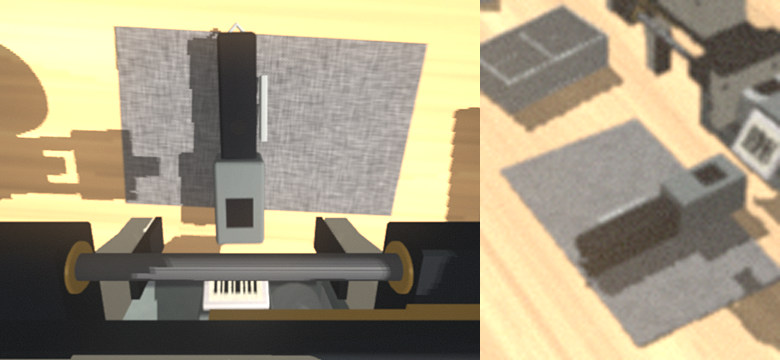

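The wrist view shows the scanner flat on the mat with its trigger at right: handle rear (236,32), head front at (218..263,242). The tag is at (237,290). The side view confirms it's upright. Next, a closer look at the tag in both views.

Run:
```python
from h import *
s,t=load('w5'),load('b5')
def c(im,x0,y0,x1,y1,k):
    im=cv2.resize(im[y0:y1,x0:x1,::-1],None,fx=k,fy=k,interpolation=2)
    for u in range(x0,x1,10): cv2.putText(im,str(u),(int((u-x0)*k),9),0,.3,(0,0,255)); cv2.line(im,(int((u-x0)*k),10),(int((u-x0)*k),15),(0,0,255))
    for u in range(y0,y1,10): cv2.putText(im,str(u),(0,int((u-y0)*k)+4),0,.3,(0,0,255)); cv2.line(im,(20,int((u-y0)*k)),(26,int((u-y0)*k)),(0,0,255))
    return im
A=c(s['image'],220,310,330,380,4); B=c(t['image'],290,165,350,235,6)
H=max(A.shape[0],B.shape[0]); A=cv2.copyMakeBorder(A,0,H-A.shape[0],0,0,0);B=cv2.copyMakeBorder(B,0,H-B.shape[0],0,0,0)
cv2.imwrite('pics/tag.png',np.hstack([A,B])); 
k=560/480; n=np.round
for nm,p,z in(('head fr-',(218,241),.051),('head fr+',(263,241),.051),('head re-',(217,160),.051),('head re+',(263,154),.051),('hand re',(219,33),.039),('hand re+',(255,33),.039)): print(nm,n(onz(s,(p[0]*k,p[1]*k),z),4))
```

```text
head fr- [ 0.5717 -0.0127  0.051 ]
head fr+ [0.569  0.0319 0.051 ]
head re- [ 0.4896 -0.0172  0.051 ]
head re+ [0.4814 0.0244 0.051 ]
hand re [ 0.3819 -0.0208  0.039 ]
hand re+ [0.38   0.0097 0.039 ]
```

View pics/tag.png

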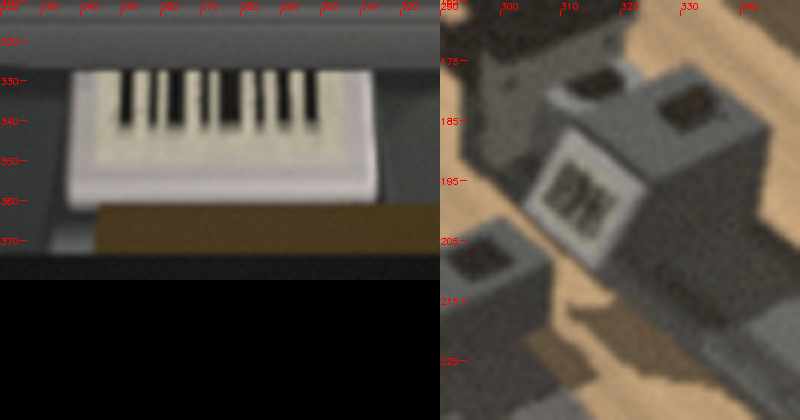

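The wrist view shows the plate's upper edge from (236.5,361) to (314,361). The side view has the plate corners at (311,186), (325,195), (316,209.5) and (303.5,199.5), with the jaw against the bush.

Run:
```python
from h import *
s,t=load('w5'),load('b5'); n=np.round
A=tri((s,(236.5,361)),(t,(325,195))); B=tri((s,(314,361)),(t,(311,186))); print('upper edge',n(A,4),n(B,4),np.linalg.norm(A-B))
print('yaw',np.degrees(np.arctan2(-(B-A)[0],(B-A)[1])))
print('center from side at z .065',n(onz(t,(313.9,197.5),.065),4))
y=np.radians(3.6);nrm=np.array([-np.cos(.611)*np.cos(y),-np.cos(.611)*np.sin(y),np.sin(.611)]); dn=np.array([-np.sin(.611)*np.cos(y),-np.sin(.611)*np.sin(y),-np.cos(.611)])
for h in(.026,.031): print('c',h,n((A+B)/2+dn*h,4))
for z in(.086,.09): print(z,n(onz(s,(275.3,361),z),4))
```

```text
upper edge [ 0.6259 -0.0224  0.086 ] [0.6175 0.0389 0.0865] 0.06190490515163869
yaw 7.754966627208562
center from side at z .065 [0.6057 0.0057 0.065 ]
c 0.026 [0.6068 0.0073 0.0649]
c 0.031 [0.604  0.0072 0.0608]
0.086 [0.6228 0.0085 0.086 ]
0.09 [0.6194 0.0084 0.09  ]
```

>>> servo_tool(
  deltas=[
    [[0,0,0],[2,3,0],8.7],
    [[0,0,0],[5,6.5,-0.1],8.7],
    [[0,0,0],[8,6.5,-0.1],8.7],
    [[0,0,0],[8,6.5,-0.1],8.7],
  ],
)

```text
clock: 11.05
tool_pos: [0.4418, -0.0006, 0.0837]
orientation: [-63.2, 89.7, 30.5]
force: [-0.6, 0.4, -0.0]
opening: 0.0871
```

Run:
```python
from h import *
o=ctrl.get_obs();print(o['tool_pos'],o['clock'],o['joint_pos']); yaw=np.radians(4); c,s=np.cos(yaw),np.sin(yaw)
Rt=R.from_matrix([[0,-c,-s],[0,-s,c],[-1,0,0]]); go([.444,.0043,.008],Rt)
```

```text
[ 0.44183695 -0.00055472  0.08370333] 11.05 [ 2.56352041e+01  7.14990742e+00 -3.89252708e+01 -3.15224506e-02
 -4.36676031e+01 -1.11923994e+02]
rot deg [-0.31  0.12  0.23] shift cm [ 7.57 -0.22  0.46]
```

>>> servo_tool(
  deltas=[
    [[-0.3,0,0],[2,-0.2,0.4],8.7],
    [[-0.3,0,0],[4,-0.2,0.4],8.7],
    [[-0.3,0,0],[6.5,-0.2,0.4],8.7],
    [[-0.3,0,0],[7.5,-0.2,0.4],8.7],
    [[-0.3,0,0],[7.5,-0.2,0.4],8.7],
  ],
)

```text
clock: 11.55
tool_pos: [0.444, 0.0036, 0.0083]
orientation: [-63.3, 89.9, 30.7]
force: [0.2, -0.7, 0.6]
opening: 0.0868
```

>>> servo_tool(
  deltas=[
    [[0,0,0],[0,0,0],6],
    [[0,0,0],[0,0,0],5],
    [[0,0,0],[0,0,0],4],
    [[0,0,0],[0,0,0],3],
    [[0,0,0],[0,0,0],2.5],
  ],
)

```text
clock: 12.05
tool_pos: [0.4442, 0.0037, 0.0087]
orientation: [-64.6, 89.8, 29.4]
force: [-0.3, 0.8, 0.8]
opening: 0.0523
```

>>> servo_tool(
  deltas=[
    [[0,0,0],[0,0,0],2.5],
    [[0,0,0],[0,0,0],2.5],
    [[0,0,0],[0,0,0],2.5],
    [[0,0,0],[0,0,0],2.5],
  ],
)

```text
clock: 12.45
tool_pos: [0.4442, 0.0036, 0.0088]
orientation: [-67.1, 89.8, 26.8]
force: [-1.8, -1.5, 4.9]
opening: 0.0396
```

>>> servo_tool(
  deltas=[
    [[0,0,0],[-3,0,0],2.5],
    [[0,0,0],[-7,0,0],2.5],
    [[0,0,0],[-11,0,0],2.5],
    [[0,0,0],[-14,0,0],2.5],
    [[0,0,0],[-16,0,0],2.5],
  ],
)

```text
clock: 12.95
tool_pos: [0.444, 0.0036, 0.1709]
orientation: [-64.8, 89.7, 29.2]
force: [1.0, 0.7, -3.4]
opening: 0.0393
```

Run:
```python
from h import *
o=ctrl.get_obs();print(o['tool_pos'],o['clock'],o['force'],o['opening'])
y=np.radians(3.7)
S=R.from_euler('zy',[3.7,34],degrees=True)           # scanner orientation at scan (intrinsic sense below)
S=R.from_euler('z',3.7,degrees=True)*R.from_euler('y',34,degrees=True)
M=S.as_matrix(); tag=np.array([.606,.007,.065])
Rt=R.from_matrix(np.column_stack([-M[:,2],-M[:,0],M[:,1]]))
win=tag-.095*M[:,0]; tcp=win-.130*M[:,0]-.0182*M[:,2]+.003*M[:,1]
print(win,tcp); go(tcp,Rt)
```

```text
[0.4439534  0.00363377 0.17085096] 12.95 [ 0.96622983  0.65319262 -3.39262546] 0.039314684624842305
[0.52740559 0.00191753 0.11812333] [ 0.40950566 -0.00270045  0.17572992]
rot deg [ 0.33  0.04 34.27] shift cm [-0.51  3.48 -0.39]
```

>>> servo_tool(
  deltas=[
    [[0,0,7],[-1,2,-0.2],2.5],
    [[0.3,0,14],[-1,3.5,-0.4],2.5],
    [[0.3,0,21],[-0.8,3.5,-0.4],2.5],
    [[0.3,0,28],[-0.5,3.5,-0.4],2.5],
    [[0.3,0,34.3],[-0.5,3.5,-0.4],2.5],
  ],
)

```text
clock: 13.45
tool_pos: [0.4096, -0.0025, 0.175]
orientation: [89.8, 55.7, -176.4]
force: [0.2, 0.7, -3.5]
opening: 0.0393
```

>>> servo_tool(
  deltas=[
    [[0,0,0],[0,0,0],2.5],
    [[0,0,0],[0,0,0],2.5],
  ],
)

```text
clock: 13.65
tool_pos: [0.4097, -0.0024, 0.1733]
orientation: [89.9, 55.6, -176.5]
force: [-0.3, -0.4, -3.1]
opening: 0.0396
```

```bash
cat > scan.py <<'E'
from h import *
o=ctrl.get_obs();print(o['tool_pos'],o['clock'],o['force'],o['opening'])
M=(R.from_euler('z',3.7,degrees=True)*R.from_euler('y',34,degrees=True)).as_matrix(); tag=np.array([.606,.007,.065])
Rt=R.from_matrix(np.column_stack([-M[:,2],-M[:,0],M[:,1]]))
go(tag-.225*M[:,0]-.0182*M[:,2]+.003*M[:,1],Rt)
E
python3 - <<'E'
import scan
from h import *
s=snap('side','b6');w=snap('wrist','w6')
cv2.imwrite('pics/b6c.png',np.hstack([cv2.convertScaleAbs(x,alpha=1.4,beta=10) for x in(cv2.resize(s['image'][120:260,220:350,::-1],(390,420),interpolation=2),cv2.resize(w['image'][:,:,::-1],(400,300),interpolation=2)[:,:].copy() if 0 else cv2.copyMakeBorder(cv2.resize(w['image'][:,:,::-1],(400,300)),0,120,0,0,0))]))
E
```

```text
[ 0.40966147 -0.00241547  0.17330221] 13.65 [-0.26434884 -0.376287   -3.11396009] 0.039615515084505525
rot deg [-0.01  0.09 -0.4 ] shift cm [-0.19  0.15 -0.03]
```

View pics/b6c.png

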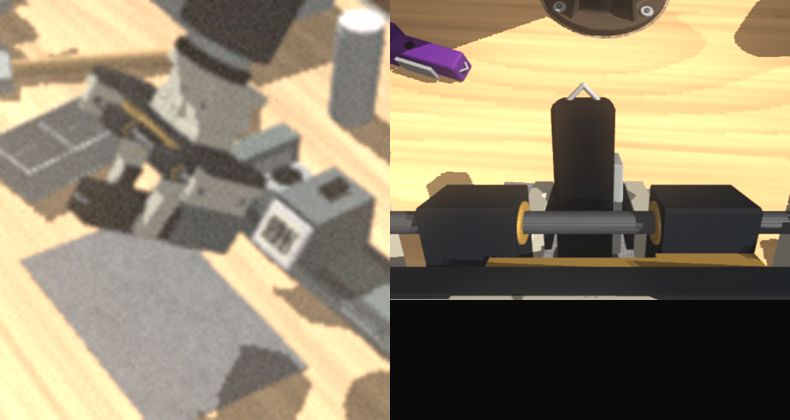

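The side view shows the head aimed at the tag from about 10 cm; the wrist view shows the handle gripped squarely with the trigger at right. I'll nudge up 2 mm and hold.

>>> servo_tool(
  deltas=[
    [[0,0,-0.4],[-0.2,0.15,0],2.5],
    [[0,0,-0.4],[-0.2,0.15,0],2.5],
    [[0,0,-0.4],[-0.2,0.15,0],2.5],
    [[0,0,-0.4],[-0.2,0.15,0],2.5],
    [[0,0,-0.4],[-0.2,0.15,0],2.5],
  ],
)

```text
clock: 14.25
tool_pos: [0.4092, -0.0025, 0.1778]
orientation: [89.8, 56.2, -176.5]
force: [-0.1, 0.8, -3.0]
opening: 0.0394
```

>>> servo_tool(
  deltas=[
    [[0,0,0],[0,0,0],2.5],
    [[0,0,0],[0,0,0],2.5],
    [[0,0,0],[0,0,0],2.5],
    [[0,0,0],[0,0,0],2.5],
    [[0,0,0],[0,0,0],2.5],
  ],
)

```text
clock: 14.75
tool_pos: [0.4092, -0.0025, 0.1777]
orientation: [89.8, 56.2, -176.5]
force: [-0.4, 0.2, -3.0]
opening: 0.0397
```

Run:
```python
import scan
from h import *
s=snap('side','b7'); p,r=pose(); m=r.as_matrix(); M=np.column_stack([-m[:,1],m[:,2],-m[:,0]])
im=cv2.convertScaleAbs(cv2.resize(s['image'][120:260,220:350,::-1],None,fx=4,fy=4,interpolation=2),alpha=1.5,beta=15)
def P(v): v=np.array(v,float)/1e3; return p+M@(v+[.035,-.003,-.0058])   # scanner coords (origin frame)
dr=lambda a,b,c:cv2.line(im,*[tuple(int(round(q)) for q in (proj(s,X)-[220,120])*4) for X in(a,b)],c,1)
for x in(10,95):
    c=[P((x,y,z)) for y,z in((-24,0),(24,0),(24,48),(-24,48))]
    for i in range(4): dr(c[i],c[(i+1)%4],(0,0,255))
for y,z in((-24,0),(24,48),(-24,48)): dr(P((10,y,z)),P((95,y,z)),(0,0,255))
for y,z in((-17,0),(-17,36)): dr(P((-100,y,z)),P((10,y,z)),(0,255,0))
dr(P((95,0,24)),P((190,0,24)),(255,0,0))
cv2.imwrite('pics/b7o.png',im)
```

```text
[ 0.40918615 -0.00247266  0.17767273] 14.75 [-0.38732676  0.23311816 -3.04990044] 0.03971876304729992
rot deg [0.05 0.1  0.22] shift cm [ 0.14 -0.13 -0.03]
```

View pics/b7o.png

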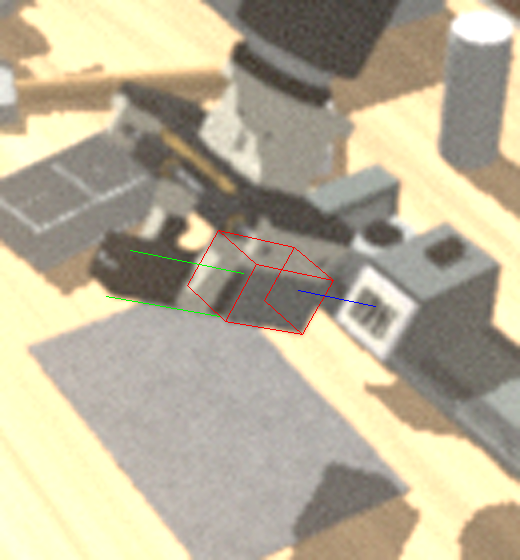

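The overlay matches the head; its line of sight ends at (375,305), on the tag's middle (375,308). The handle's rear sits about 10 px higher than modelled, roughly 1–2° more nose-down, well inside tolerance. I'll hold it longer to be sure, then go back.

>>> servo_tool(
  deltas=[
    [[0,0,0],[0,0,0],2.5],
    [[0,0,0],[0,0,0],2.5],
    [[0,0,0],[0,0,0],2.5],
    [[0,0,0],[0,0,0],2.5],
    [[0,0,0],[0,0,0],2.5],
  ],
)

```text
clock: 15.3
tool_pos: [0.4092, -0.0024, 0.1777]
orientation: [89.8, 56.2, -176.5]
force: [0.8, -0.6, -3.1]
opening: 0.039
```

>>> servo_tool(
  deltas=[
    [[0,0,0],[0,0,0],2.5],
    [[0,0,0],[0,0,0],2.5],
    [[0,0,0],[0,0,0],2.5],
    [[0,0,0],[0,0,0],2.5],
    [[0,0,0],[0,0,0],2.5],
  ],
)

```text
clock: 15.8
tool_pos: [0.4092, -0.0024, 0.1777]
orientation: [89.8, 56.2, -176.5]
force: [0.1, 0.1, -2.8]
opening: 0.0394
```

>>> servo_tool(
  deltas=[
    [[0,0,-7],[0,0,0],2.5],
    [[0,0,-14],[0,0,0],2.5],
    [[0,0,-21],[0,0,0],2.5],
    [[0,0,-28],[0,0,0],2.5],
    [[0,0,-34],[0,0,0],2.5],
  ],
)

```text
clock: 16.3
tool_pos: [0.409, -0.0025, 0.1782]
orientation: [-72.4, 89.5, 21.3]
force: [-0.2, 1.1, -1.8]
opening: 0.0397
```

Run:
```python
from h import *
o=ctrl.get_obs();print(o['tool_pos'],o['clock'],o['force'],o['opening']); yaw=np.radians(4); c,s=np.cos(yaw),np.sin(yaw)
Rt=R.from_matrix([[0,-c,-s],[0,-s,c],[-1,0,0]]); go([.444,.0036,.06],Rt)
```

```text
[ 0.40898686 -0.00252854  0.17820301] 16.3 [-0.22767469  1.14823738 -1.81521013] 0.03973993939109457
rot deg [-0.31  0.16  0.52] shift cm [11.85 -3.43  0.35]
```

>>> servo_tool(
  deltas=[
    [[0,0,0.5],[0,-3.4,0.3],2.5],
    [[0,0,0.5],[4,-3.4,0.3],2.5],
    [[0,0,0.5],[8,-3.4,0.3],2.5],
    [[0,0,0.5],[12,-3.4,0.3],2.5],
    [[0,0,0.5],[14,-3.4,0.3],2.5],
  ],
)

```text
clock: 16.8
tool_pos: [0.4418, 0.0022, 0.036]
orientation: [66.4, 89.8, 160.0]
force: [0.6, -0.3, -2.5]
opening: 0.0393
```

>>> servo_tool(
  deltas=[
    [[0,0,0],[1,0,0],2.5],
    [[0,0,0],[2,0,0],2.5],
    [[0,0,0],[2.4,0,0],2.5],
    [[0,0,0],[2.4,0,0],2.5],
  ],
)

```text
clock: 17.2
tool_pos: [0.4417, 0.0022, 0.0119]
orientation: [71.2, 89.7, 164.9]
force: [0.2, 0.7, -3.3]
opening: 0.0393
```

>>> servo_tool(
  deltas=[
    [[0,0,0],[0.2,0,0],2.5],
    [[0,0,0],[0.3,0,0],2.5],
    [[0,0,0],[0.3,0,0],2.5],
  ],
)

```text
clock: 17.5
tool_pos: [0.4422, 0.0024, 0.0093]
orientation: [57.5, 89.8, 151.2]
force: [-0.1, -0.7, -0.9]
opening: 0.0394
```

>>> servo_tool(
  deltas=[
    [[0,0,0],[0,0,0],4.5],
    [[0,0,0],[0,0,0],5.5],
    [[0,0,0],[0,0,0],6.5],
    [[0,0,0],[0,0,0],8],
    [[0,0,0],[0,0,0],8.7],
  ],
)

```text
clock: 18.0
tool_pos: [0.4423, 0.0025, 0.0094]
orientation: [54.6, 89.8, 148.3]
force: [-0.4, 0.6, -0.5]
opening: 0.0713
```

>>> servo_tool(
  deltas=[
    [[0,0,0],[0,0,0],8.7],
    [[0,0,0],[-3,0,0],8.7],
    [[0,0,0],[-7,0,0],8.7],
    [[0,0,0],[-11,0,0],8.7],
    [[0,0,0],[-15,0,0],8.7],
  ],
)

```text
clock: 18.5
tool_pos: [0.4423, 0.002, 0.1611]
orientation: [57.1, 89.8, 150.8]
force: [0.5, 0.9, -0.6]
opening: 0.0869
```

Run:
```python
from h import *
s=snap('side','b8');w=snap('wrist','w8'); o=ctrl.get_obs(); print(o['tool_pos'],o['force'],o['clock'])
cv2.imwrite('pics/f8.png',np.hstack([cv2.convertScaleAbs(x,alpha=1.4,beta=10) for x in(cv2.resize(s['image'][140:280,220:360,::-1],(400,400),interpolation=2),cv2.copyMakeBorder(cv2.resize(w['image'][:,:,::-1],(400,300)),0,100,0,0,0))]))
```

```text
[0.4458208  0.00310795 0.16481426] [ 0.19375245  0.3744978  -0.79011387] 18.6
```

View pics/f8.png

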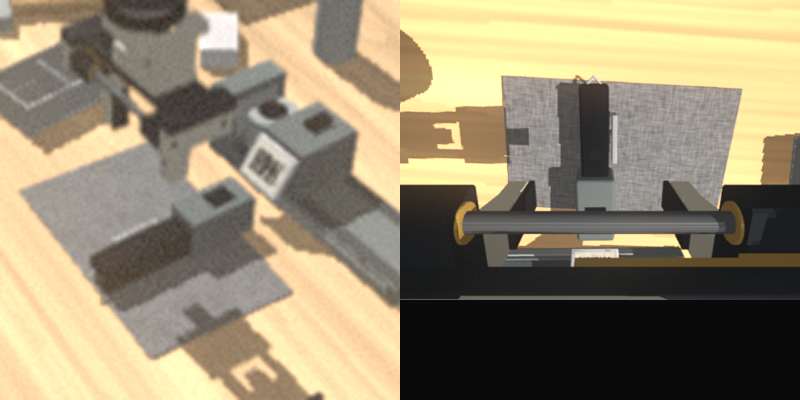

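The scanner lies flat on the mat and released, the jaw is against the bush, and the gripper is clear. I'll let the arm settle, then hand in.

>>> servo_tool(
  deltas=[
    [[0,0,0],[0,0,0],8.7],
    [[0,0,0],[0,0,0],8.7],
    [[0,0,0],[0,0,0],8.7],
  ],
)

```text
clock: 18.9
tool_pos: [0.4453, 0.0029, 0.1639]
orientation: [-54.1, 89.6, 39.6]
force: [0.0, 0.5, -0.4]
opening: 0.0868
```

```bash
python3 -c "
from plant import ctrl
print(ctrl.close_job(), ctrl.get_obs()['clock'])"
```

```text
the job is handed in; nothing more can be done
the job is handed in; nothing more can be done
```

I carried out every step and handed the job in at about 19 s of the 70 s allowed; no verdict was reported.

- **Jaw:** I pushed it shut on the bush. It stopped dead with about 20 N at the tool, well under the 60 N limit.
- **First placing:** I lifted the scanner out by its head and laid it on the mat. The pictures showed it upright and let go.
- **Scan:** I took it again by the handle. The fingers closed to 39.5 mm, which matches the fully squeezed trigger (40 mm). I then held it still for about 2 s with the window about 95 mm from the tag.
- **Last picture:** the scanner lies flat and released on the mat, the jaw is still closed on the bush, and the gripper is clear of everything. I did not check every bystander again, but nothing was touched on the way.

**What disagreed:**
- **Aim:** in the scan overlay the handle's rear sat slightly higher than my model, about 1–2° more nose-down. The drawn line of sight still ended within a few mm of the tag's middle.
- **Caliper yaw:** the tag's upper edge, measured from two views, gave 7.8°. The caliper fit gave 3.5° and the wrist view 3.7°; I used 3.7°.
- **Picture count:** I viewed 13 pictures, three over the budget of 10 and past the one or two extra allowed.

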